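# Pry the notched template board free of its holder

### The job

Two template boards stand pressed into holders on the bench. Free the one with the half-round notch in its top edge: swing both of its ejector levers all the way outward so that the board is pried up at both ends, and leave it standing raised in its slot, ready to be taken out. Leave the plain board seated as it is.

Things in the scene. Friction and masses are not known exactly. Their poses are not given: they have to be found in the camera images.
- notched_board: Target: brown pressed-fibre board, 160 mm long (its y), 12 thick (x), 60 high (z), 0.12 kg, half-round notch 70 wide, 30 deep in its top edge. Origin: centre of underside, 31 mm above the bench when seated, as at the start. It stands upright in a 15 mm slot of a fixed grey holder (base 90 x 250 mm, guide posts to 70 mm), an ejector lever at each end. Both levers out lift it about 18 mm.
- lever_left (a joint): Steel lever at the notched board's +y end. Hinge parallel to board x, 96 mm from board centre along y, 24 mm above the bench. Head: round wooden cross grip, 16 mm diameter, 36 long along board x, centre 112 mm from the hinge; nothing between the grips above the board. Rad: 0 upright, grows as the head swings outward (+y), away from the board; stop 0.55. Starts at 0 to 0.06.
- lever_right (a joint): The mirror-image lever at the notched board's -y end, 96 mm from its centre: 0 upright, grows as the head swings outward (-y), stop 0.55, starts at 0 to 0.06. Each lever's bar is 12 x 10 mm; its toe reaches 40 mm inward under the board and lifts that end after 0.07 rad of free play. A few newtons at the grip move a lever; it stays where it is left.
- plain_board: Bystander: board of the same size and material, straight top edge without notch, seated in a second, identical holder with its own two levers, within 30 degrees of parallel to the first and 130 to 200 mm nearer to or farther from the robot. Origin: centre of its underside. To be left seated.
Not all that is in view belongs to the job. What is shaped like the notched_board but green or red is not meant.

How it is judged:
At the end, for the whole second after the job is handed in: Both levers of the notched board out by more than 0.35 rad; that board's origin above 40 mm (starts at 31), leaning under 0.15 rad, within 35 mm of its start (still in its slot) and slower than 30 mm/s; the plain board within 10 mm of its start (value of joint each of lever_left, lever_right above 0.35 rad and height (world z) of notched_board above 0.04 m and angle between notched_board's own z axis and vertical below 0.15 rad and distance of notched_board from where it was at the start of the episode below 0.035 m and linear speed of notched_board below 0.03 m/s and distance of plain_board from where it was at the start of the episode below 0.01 m); the robot touches nothing.
It fails at once if the plain board is shifted or pried up by more than 10 mm (distance of plain_board from where it was at the start of the episode above 0.01 m).
It also fails if it takes over 40 s, if anything falls off the work surface, if the arm or the gripper's body presses on something with over 40 N, if the wrist force passes 120 N, or if a joint passes its speed limit or range.

### The arm

A 6-joint arm with a two-finger parallel gripper is mounted at the origin on the work surface. World frame = base frame: x ahead of the robot, y to its left, z up, the work surface at z = 0. Lengths are in m, angles in rad, forces in N, time in s.
With the tool pointing down it reaches from about 0.3 to 0.775 m from the base axis. Payload 14.6 kg.
Tool frame: the origin (TCP) lies midway between the tips of the shut fingers; the grasp point (between the pads) lies 19 mm behind it; z points along the fingers, y is the line along which they close (so a half turn about z gives the same grasp; the last joint's range is limited). The gripper opens to 94 mm and grips with 3 to 60 N. Pads are 16 mm wide; open, the fingers measure 119 mm over their backs; the gripper's body (75 mm by 177 mm) begins 78 mm behind the grasp point.
Start: joints at [-1.337, 0.3, 1.521, -0, 1.321, -0.067], TCP at [0.163, -0.525, 0.205] pointing down, gripper open.
Joint ranges: [-3.03, 3.03], [-0.79, 2.21], [0.23, 2.52], [-1.04, 4.18], [0, 3.07], [-2.55, 2.55]. Speed limits (rad/s): [2.22, 2.22, 2.57, 3.14, 3.14, 3.14].

### API

Orientations are given as [roll, pitch, yaw] about the fixed x, y, z axes, in that order (R = Rz(yaw) Ry(pitch) Rx(roll)).
In Python, from station import ctrl gives the robot as it stands. The module is installed in compiled form; this text tells all that it offers.
- The arm moves only by the tool servo_tool, never from a script. Its argument "plan" is a list of rows, each a list of 7 numbers: the opening in per cent of the stroke, from 0 (shut) to 100 (fully open), then the shift along the tool's x, y, z in m, then the turn, a rotation vector about the tool's x, y, z in rad. A call has exactly 8 rows; each row shifts and turns the commanded pose from where the row before left it, along the tool's axes as they then stand; what a row does not reach is not made up. A row lasts 1/8 s, in which the tool goes at most 62.5 mm and 10.7 degrees, less where a joint would pass 70% of its speed; a pose out of reach is approached as far as the arm can. A call with a gripper value outside its range is refused whole. The fingers move at their own pace and stop on an object; "force" is the grip in N (left out, the last holds). Time passes only in rows, so rows that do not move let the fingers close, or fill a call up. It gives the time, the measured TCP pose, the force, the opening and the grip force at its end, in the units of the state.
- ctrl.get_obs(): the state, without advancing time (a new reading comes with each control period).
- ctrl.camera(name): name is "scene" or "top"; returns a dict with "pixels" (420x560x3 uint8, red, green, blue), "z_map" (420x560 float32, m along the optical axis (not along the pixel's ray), 0 where there is no reading), "mtx" (3x3 intrinsics, pixels), "pose" (4x4, takes a point from camera to world coordinates). Camera axes: x right, y up, looking along -z (the intrinsics and any distortion apply to the point x, -y, -z); pixel columns grow to the right and rows downward; lengths in m; the calibration is good to about 2 mm. A picture is of the moment at which its call begins.
- ctrl.hand_in(): hands the job in; it is judged then, once.
The state is a dict: "time_s": time; "qpos": joint angles; "joint_vel": joint speeds; "tau": joint torques, N m; "ee_pos": TCP position; "eef_rot": TCP orientation; "force": force on the tool from outside, world axes, zero at the start; "moment": the same for the moment, N m; "grip_width": finger opening in m; "grip_force": force on a finger pad.
Only numpy, scipy, OpenCV 4.12 (cv2) and the standard library are available. Lean on these libraries where they do the work, as an engineer would, in place of code of your own. Each camera call takes 0.05 s, during which the arm holds its last target. There are 200 camera calls.

## Working session

There is one attempt and no reset: what is moved stays moved. The work goes in short steps, Python scripts to look and compute and a tool call to move; the robot and the scene stay as the last step left them, time stands still between calls to the robot, and variables do not carry over. Pictures are saved under pics/ and viewed, at most 10 in all, crops included, and the job is handed in when it is done.

Besides the shell and the picture viewer there is one more tool, called after "Request:" by a JSON object that holds its "api" and its "payload", one argument or row to a line. servo_tool: Moves the arm, as the interface text tells. Its arguments: {"type":"object","properties":{"plan":{"type":"array","items":{"type":"array","items":{"type":"number"}}},"force":{"type":"number"}},"required":["plan"]}

```bash
mkdir -p pics
cat > h.py <<'E'
import numpy as np, cv2
from station import ctrl
def cam(n, f=None):
    c=ctrl.camera(n)
    if f: cv2.imwrite('pics/'+f, c["pixels"][:,:,::-1])
    return c
def pts(c):
    z=c["z_map"];K=c["mtx"];v,u=np.mgrid[:z.shape[0],:z.shape[1]]
    p=np.stack([(u-K[0,2])/K[0,0]*z,-(v-K[1,2])/K[1,1]*z,-z],-1)
    return p@c["pose"][:3,:3].T+c["pose"][:3,3]
E
python3 - <<'E'
from h import *
a=cam("scene","s0.png");b=cam("top","t0.png")
np.savez("c0.npz",ps=pts(a),pt=pts(b),a=a["pixels"],b=b["pixels"])
for c in(a,b):print(c["mtx"],c["pose"])
print(ctrl.get_obs())
E
```

```text
[[502.75666662   0.         285.38591131]
 [  0.         502.75666662 213.9602716 ]
 [  0.           0.           1.        ]] [[-3.15456687e-01 -7.51496156e-01  5.79431278e-01  9.37199241e-01]
 [ 9.48939865e-01 -2.50116391e-01  1.92236637e-01  8.80282911e-02]
 [ 4.60166094e-04  6.10487771e-01  7.92025549e-01  6.43127643e-01]
 [ 0.00000000e+00  0.00000000e+00  0.00000000e+00  1.00000000e+00]]
[[540.53670552   0.         279.5023361 ]
 [  0.         540.53670552 205.28039403]
 [  0.           0.           1.        ]] [[ 0.02900216  0.99317545 -0.11296637  0.38808705]
 [-0.99924179  0.02586982 -0.02909623 -0.06975818]
 [-0.02597524  0.11372457  0.9931727   0.9395154 ]
 [ 0.          0.          0.          1.        ]]
{'time_s': 0.1, 'qpos': array([-1.33660126e+00,  3.00423329e-01,  1.52153374e+00,  3.18383508e-05,
        1.32067736e+00, -6.65895854e-02]), 'joint_vel': array([-0.00123675, -0.00238323, -0.00142905, -0.00089287,  0.0014091 ,
        0.00156963]), 'tau': array([ 1.89412881e-04, -5.32649124e+01, -3.53285909e+01,  7.09300605e-02,
        2.34717998e-02, -6.74524108e-05]), 'ee_pos': array([ 0.16290416, -0.52507418,  0.20493255]), 'eef_rot': array([-3.14055524e+00, -1.00091387e-04,  3.00776703e-01]), 'force': array([ 0.3379687 ,  0.29693843, -0.23655462]), 'moment': array([ 0.00904205, -0.07754824, -0.05523282]), 'grip_force': 0.0, 'grip_width': 0.0941193566999182}
```

View pics/s0.png

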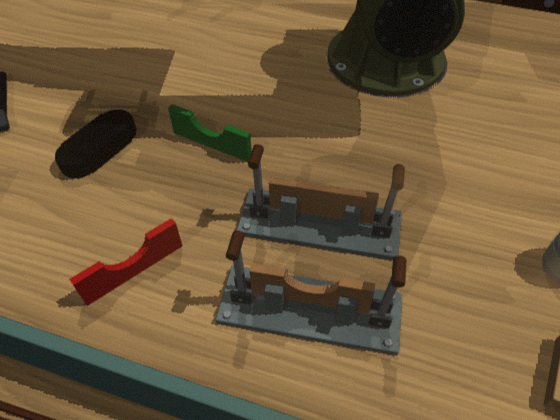

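View pics/t0.png

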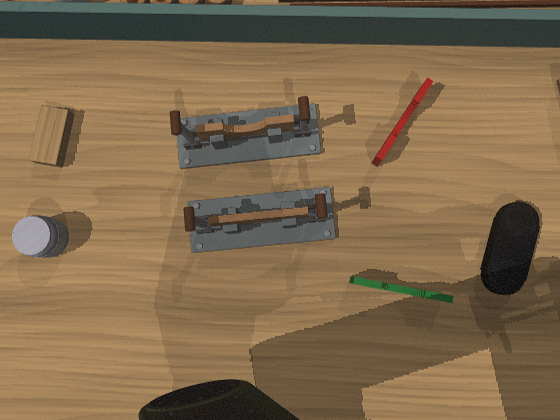

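The scene view shows the notched board in the front holder, grips at about (235,245) and (399,271). In the top view its grips are at (176,122) for +y and (304,109) for -y. The plain board is the one nearer the robot.

Run:
```python
from h import *
d=np.load("c0.npz");p=d["pt"];im=cv2.cvtColor(d["b"],cv2.COLOR_RGB2HSV)
for n,(u,v) in dict(L=(176,122),R=(304,109),pL=(189,219),pR=(321,205)).items():
    q=p[v-18:v+18,u-12:u+12].reshape(-1,3); q=q[q[:,2]>.125]
    print(n,len(q),q.min(0).round(4),q.max(0).round(4),((q.min(0)+q.max(0))/2).round(4))
q=p[100:150,190:300].reshape(-1,3);q=q[(q[:,2]>.085)&(q[:,2]<.1)]
print(q.mean(0),cv2.fitLine(q[:,:2].astype(np.float32),cv2.DIST_L2,0,.01,.01).ravel())
```

```text
L 250 [ 0.3881 -0.0698  0.1274] [0.6213 0.1253 0.9395] [0.5047 0.0278 0.5335]
R 256 [ 0.3881 -0.0888  0.1326] [ 0.6475 -0.0697  0.9395] [ 0.5178 -0.0793  0.536 ]
pL 256 [ 0.3881 -0.0698  0.1318] [0.4735 0.0965 0.9395] [0.4308 0.0134 0.5357]
pR 260 [ 0.3881 -0.1176  0.1309] [ 0.4976 -0.0698  0.9395] [ 0.4429 -0.0937  0.5352]
[0.61574937 0.01716284 0.09002051] [ 0.13378885 -0.99100983  0.61574936  0.01716284]
```

Request:
{"api": "servo_tool", "payload": {
  "plan": [
    [0,0,0,0,0,0,0.167],
    [0,0.035,-0.032,0,0,0,0],
    [0,0.035,-0.032,0,0,0,0],
    [0,0.035,-0.032,0,0,0,0],
    [0,0.035,-0.032,0,0,0,0],
    [0,0.035,-0.032,0,0,0,0],
    [0,0.035,-0.032,0,0,0,0],
    [0,0.035,-0.032,0,0,0,0]
  ]
}}

```text
time_s: 1.1
ee_pos: [0.3766, -0.2692, 0.2053]
eef_rot: [-3.141, 0.0, 0.134]
force: [0.2, -0.6, 0.9]
grip_width: 0.0174
grip_force: 0.0
```

Request:
{"api": "servo_tool", "payload": {
  "plan": [
    [0,0.035,-0.032,0,0,0,0],
    [0,0.035,-0.032,0,0,0,0],
    [0,0.035,-0.032,0,0,0,0],
    [0,0.035,-0.032,0,0,0,0],
    [0,0.035,-0.032,0,0,0,0],
    [0,0.035,-0.032,0,0,0,0],
    [0,0.035,-0.032,0,0,0,0],
    [0,0.03,-0.028,0,0,0,0]
  ]
}}

```text
time_s: 2.1
ee_pos: [0.6156, 0.0173, 0.205]
eef_rot: [-3.141, 0.001, 0.134]
force: [0.0, 0.4, -0.3]
grip_width: 0.0004
grip_force: 0.0
```

Request:
{"api": "servo_tool", "payload": {
  "plan": [
    [0,0,0,0.031,0,0,0],
    [0,0,0,0.031,0,0,0],
    [0,0,0,0.031,0,0,0],
    [0,0,-0.02,0,0,0,0],
    [0,0,-0.02,0,0,0,0],
    [0,0,-0.015,0,0,0,0],
    [0,0,-0.01,0,0,0,0],
    [0,0,-0.01,0,0,0,0]
  ]
}}

```text
time_s: 3.1
ee_pos: [0.6048, 0.0909, 0.1129]
eef_rot: [3.142, -0.001, 0.134]
force: [-0.3, 0.4, -0.9]
grip_width: 0.0004
grip_force: 0.0
```

Request:
{"api": "servo_tool", "payload": {
  "plan": [
    [0,0,-0.007,0,0,0,0],
    [0,0,-0.007,0,0,0,0],
    [0,0,-0.007,0,0,0,0],
    [0,0,-0.007,0,0,0,0],
    [0,0,-0.007,0,0,0,0],
    [0,0,-0.005,0,0,0,0],
    [0,0,0,0,0,0,0],
    [0,0,0,0,0,0,0]
  ]
}}

```text
time_s: 4.1
ee_pos: [0.5995, 0.1299, 0.1126]
eef_rot: [-3.141, -0.0, 0.134]
force: [-0.1, -0.3, 0.9]
grip_width: 0.0001
grip_force: 0.0
```

```bash
python3 -c "
from h import *
cam('scene','s1.png')"
```

```text
(no output)
```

View pics/s1.png

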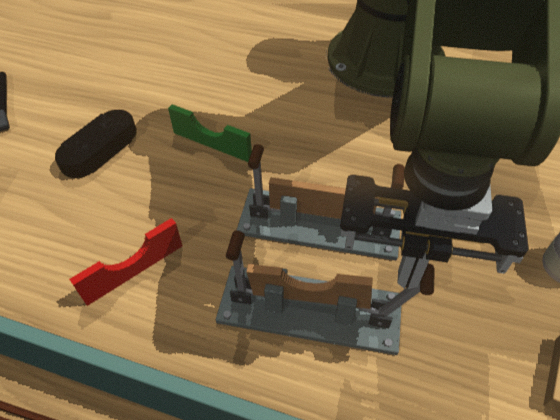

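The left grip has moved outward to about (427,280) and the board's right-hand end is up, but the lever still needs a bit more.

Request:
{"api": "servo_tool", "payload": {
  "plan": [
    [0,0,-0.004,0,0,0,0],
    [0,0,-0.004,0,0,0,0],
    [0,0,-0.004,0,0,0,0],
    [0,0,-0.002,0,0,0,0],
    [0,0,0,0,0,0,0],
    [0,0,0.01,0,0,0,0],
    [0,0,0,-0.03,0,0,0],
    [0,0,0,-0.03,0,0,0]
  ]
}}

```text
time_s: 5.15
ee_pos: [0.599, 0.1331, 0.1733]
eef_rot: [-3.141, 0.0, 0.133]
force: [-0.1, 0.3, 0.8]
grip_width: 0.0003
grip_force: 0.0
```

Run:
```python
from h import *
print(ctrl.get_obs()["ee_pos"])
for n in("top","scene"):
    p=pts(cam(n)).reshape(-1,3)
    yb=np.array([-.134,.991]);o=(p[:,:2]-[.6157,.0172])
    a=o@yb;x=o@[.991,.134]
    m=(abs(x)<.022)&(p[:,2]>.105)&(p[:,2]<.15)&(a>.1)&(a<.19)
    print(n,m.sum(),a[m].min(),a[m].max(),p[m,2].min(),p[m,2].max())
```

```text
[0.59897027 0.13308161 0.17325049]
top 4 0.13344935834579782 0.13404831940196513 0.10524306167848019 0.10681036606306815
scene 515 0.1341620037971341 0.15636354562963298 0.10501451250766647 0.1313900919969868
```

Request:
{"api": "servo_tool", "payload": {
  "plan": [
    [0,0,0.045,0,0,0,0],
    [0,0,0.045,0,0,0,0],
    [0,0,0.045,0,0,0,0],
    [0,0,0.04,0,0,0,0],
    [0,0,0,0,0,0,0],
    [0,0,0,0.03,0,0,0],
    [0,0,0,0.03,0,0,0],
    [0,0,0.006,0,0,0,0]
  ]
}}

```text
time_s: 6.25
ee_pos: [0.6218, -0.0448, 0.1101]
eef_rot: [-3.14, 0.004, 0.135]
force: [-0.5, 0.7, 0.4]
grip_width: 0.0004
grip_force: 0.0
```

Request:
{"api": "servo_tool", "payload": {
  "plan": [
    [0,0,0.007,0,0,0,0],
    [0,0,0.007,0,0,0,0],
    [0,0,0.007,0,0,0,0],
    [0,0,0.007,0,0,0,0],
    [0,0,0.007,0,0,0,0],
    [0,0,0.007,0,0,0,0],
    [0,0,0.007,0,0,0,0],
    [0,0,0.004,0,0,0,0]
  ]
}}

```text
time_s: 7.25
ee_pos: [0.6301, -0.0986, 0.1123]
eef_rot: [-3.141, 0.0, 0.134]
force: [0.1, 1.6, -0.9]
grip_width: 0.0003
grip_force: 1.0
```

Offset is now about -0.117; 11 mm more, then back off and up.

Request:
{"api": "servo_tool", "payload": {
  "plan": [
    [0,0,0.004,0,0,0,0],
    [0,0,0.004,0,0,0,0],
    [0,0,0.003,0,0,0,0],
    [0,0,0,0,0,0,0],
    [0,0,-0.01,0,0,0,0],
    [0,0,0,-0.04,0,0,0],
    [0,0,0,-0.05,0,0,0],
    [0,0,0,-0.03,0,0,0]
  ]
}}

```text
time_s: 8.25
ee_pos: [0.6306, -0.0986, 0.2355]
eef_rot: [3.14, -0.003, 0.134]
force: [0.1, 0.0, -0.3]
grip_width: 0.0004
grip_force: 0.0
```

Request:
{"api": "servo_tool", "payload": {
  "plan": [
    [0,-0.03,0.04,0,0,0,0],
    [0,-0.03,0.04,0,0,0,0],
    [0,-0.03,0.04,0,0,0,0],
    [0,-0.03,0.04,0,0,0,0],
    [0,-0.03,0.04,0,0,0,0],
    [0,-0.03,0.04,0,0,0,0],
    [0,0,0,0,0,0,0],
    [0,0,0,0,0,0,0]
  ]
}}

```text
time_s: 9.25
ee_pos: [0.4843, -0.3602, 0.2326]
eef_rot: [3.141, -0.0, 0.134]
force: [-0.1, 0.1, -0.5]
grip_width: 0.0003
grip_force: 0.0
```

Run:
```python
from h import *
print(ctrl.get_obs()["ee_pos"])
for n in("top","scene"):
    p=pts(cam(n,n+"2.png")).reshape(-1,3)
    yb=np.array([-.134,.991]);o=(p[:,:2]-[.6157,.0172])
    a=o@yb;x=o@[.991,.134]
    for s in(1,-1):
        m=(abs(x)<.022)&(p[:,2]>.105)&(p[:,2]<.15)&(s*a>.1)&(s*a<.19)
        print(n,s,m.sum(),a[m].min(),a[m].max(),p[m,2].max())
        m=(abs(x)<.01)&(p[:,2]>.08)&(p[:,2]<.15)&(s*a>.05)&(s*a<.078)
        print(' board top',m.sum(),np.percentile(p[m,2],[50,98]),x[m].mean())
```

```text
[ 0.48434925 -0.36022936  0.23259151]
top 1 305 0.13317451736474747 0.1561542960210789 0.1328985972005261
 board top 187 [0.10499336 0.10852248] -0.0042989594310064855
top -1 291 -0.1558730627998682 -0.1326619190994087 0.1338146250300346
 board top 192 [0.10472006 0.107858  ] -0.0043369551057906835
scene 1 509 0.13317988077692477 0.15641350899649503 0.13124965219853668
 board top 433 [0.10157546 0.1063447 ] 0.000898734547371336
scene -1 446 -0.15465814668782432 -0.1333535223525268 0.13116177309915344
 board top 403 [0.1018875  0.10582551] 0.0006894733179473026
```

View pics/scene2.png

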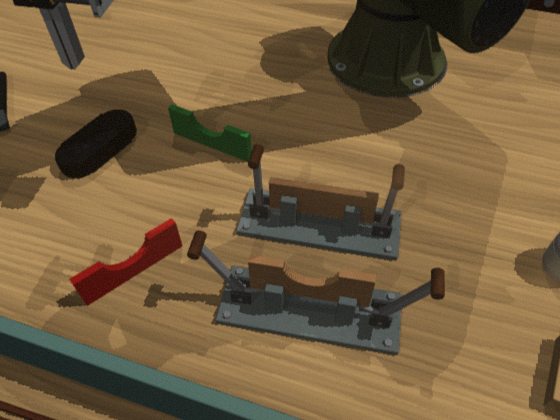

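Both of the notched board's levers are out at about 0.48 rad, with grips at (197,245) and (437,283). The board stands level about 16 mm up, the plain board is untouched, and the arm is clear.

```bash
python3 -c "
from station import ctrl
print(ctrl.hand_in())"
```

```text
the job is handed in; nothing more can be done
None
```

I handed the job in with both levers of the notched board swung out to about 0.48 rad (past the required 0.35 but short of the 0.55 stop), the board standing level about 16 mm up in its slot, the plain board still seated, and the arm clear; the hand-in returned no verdict.

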